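# Pack the membership sign-up caddy

## Task

Pack the wooden caddy for the membership sign-up table: put the date stamp (standing upright), the banded card stack, the glue stick and the eraser, which lie on the worktop to either side of the caddy, each into the one pocket of the caddy that is shaped for it, lengthwise and resting on the felt between the corner rails. The marker pen and the square sticky-note pad among them belong to this desk: leave them where they lie.

Things in the scene. Friction and masses are not known exactly. Their poses are not given: they have to be found in the camera images.
- eraser: Loose white rubber eraser with a blue paper sleeve, 23 x 58 x 13 mm, about 25 g, lying flat; grasp across the 23 mm. Origin: centre of the underside, z up, long side along y.
- glue_stick: Loose glue stick, a short thick yellow cylinder with a red cap, diameter 25 mm, length 104 mm, about 35 g, lying on its side on a small flat that keeps it from rolling; grasp across the 25 mm. Origin: under its middle, on the side it lies on, z up, length along y.
- member_cards: Loose stack of turquoise plastic cards held by a band, 56 x 87 x 14 mm, about 90 g, lying flat; it is one rigid piece. Grasp across the 56 mm. Origin: centre of the underside, z up, long side along y.
- date_stamp: Loose black office date stamp standing upright, 42 x 62 mm in plan, 98 mm tall; one rigid piece. Grasp across the 42 mm. Origin: centre of the underside, z up, long side along y.
- marker: Loose white marker pen with a black cap, thinner and longer than the glue stick: 17 x 135 x 16 mm. Belongs to the desk; stays where it lies. Origin: under its middle, length along y.
- note_pad: Loose square yellow sticky-note pad, 80 x 81 x 20 mm. Belongs to the desk; stays where it lies. Origin: centre of the underside, z up.
- pocket_eraser: Pocket for the eraser (short, narrow): fixed white insert 146 x 110 mm. Grey felt floor 74 (x) x 39 mm (y), 5 mm above the origin; black rails 4 mm thick rise 10 mm over it at its four corners only, so each long side is open over its middle 44 mm. Origin: centre of underside, x along the length, z up. The caddy's pale wooden ends across x rise 46 mm above the worktop.
- pocket_glue: Pocket for the glue stick (long, narrow): fixed white insert 146 x 110 mm. Grey felt floor 120 (x) x 41 mm (y), 5 mm above the origin; black rails 4 mm thick rise 10 mm over it at its four corners only, so each long side is open over its middle 68 mm. Origin: centre of underside, x along the length, z up. The caddy's pale wooden ends across x rise 46 mm above the worktop.
- pocket_cards: Pocket for the card stack (widest): fixed white insert 146 x 110 mm. Grey felt floor 103 (x) x 72 mm (y), 5 mm above the origin; black rails 4 mm thick rise 10 mm over it at its four corners only, so each long side is open over its middle 59 mm. Origin: centre of underside, x along the length, z up. The four inserts lie 2 x 2, places swapped each time.
- pocket_stamp: Pocket for the date stamp (short, broad): fixed white insert 146 x 110 mm. Grey felt floor 78 (x) x 58 mm (y), 5 mm above the origin; black rails 4 mm thick rise 10 mm over it at its four corners only, so each long side is open over its middle 48 mm. Origin: centre of underside, x along the length, z up. The four inserts lie 2 x 2, places swapped each time.

How it is judged:
At the end, for the whole second after the job is handed in: Each thing in its own pocket: within 11 mm of its centre along each axis, on the felt within 4 mm, upright within 0.12 rad (the glue stick may have rolled but lies level), lengthwise (either way round) within 0.32 rad, released and still. Marker and note pad within 20 mm of where they lay (x of eraser in the frame of pocket_eraser between -0.011 and 0.011 m and y of eraser in the frame of pocket_eraser between -0.011 and 0.011 m and z of eraser in the frame of pocket_eraser between 0 and 0.009 m and angle between the y axis of eraser and the x axis of pocket_eraser, either way round below 0.32 rad and linear speed of each of eraser, glue_stick, member_cards, date_stamp below 0.02 m/s and contact force between each of eraser, glue_stick, member_cards, date_stamp and the fingers below 0.1 N and angle between each of eraser, member_cards, date_stamp's own z axis and vertical below 0.12 rad and x of glue_stick in the frame of pocket_glue between -0.011 and 0.011 m and y of glue_stick in the frame of pocket_glue between -0.024 and 0.024 m and z of glue_stick in the frame of pocket_glue between 0 and 0.032 m and angle between the y axis of glue_stick and the x axis of pocket_glue, either way round below 0.32 rad and angle between glue_stick's own y axis and vertical between 1.531 and 1.611 rad and x of member_cards in the frame of pocket_cards between -0.011 and 0.011 m and y of member_cards in the frame of pocket_cards between -0.011 and 0.011 m and z of member_cards in the frame of pocket_cards between 0 and 0.009 m and angle between the y axis of member_cards and the x axis of pocket_cards, either way round below 0.32 rad and x of date_stamp in the frame of pocket_stamp between -0.011 and 0.011 m and y of date_stamp in the frame of pocket_stamp between -0.011 and 0.011 m and z of date_stamp in the frame of pocket_stamp between 0 and 0.009 m and angle between the y axis of date_stamp and the x axis of pocket_stamp, either way round below 0.32 rad and distance of each of marker, note_pad from where it was at the start of the episode below 0.02 m); the robot touches nothing.
It fails at once if the marker pen was moved by more than 20 mm (distance of marker from where it was at the start of the episode above 0.02 m).
It fails at once if the note pad was moved by more than 20 mm (distance of note_pad from where it was at the start of the episode above 0.02 m).
It also fails if it takes over 112 s, if anything falls off the work surface, if the arm or the gripper's body presses on something with over 40 N, if the wrist force passes 120 N, or if a joint passes its speed limit or range.

## Robot

A 6-joint arm with a two-finger parallel gripper is mounted at the origin on a cart in front of the work surface, level with it; the furniture and walls round the work are solid. World frame = base frame: x ahead of the robot, y to its left, z up, the work surface at z = 0. Lengths are in m, angles in rad, forces in N, time in s.
With the tool pointing down it reaches from about 0.25 to 0.775 m from the base axis. Payload 4 kg.
Tool frame: the origin (TCP) lies at the very end of the fingers, on their centre line; the grasp point (between the pads) lies 19 mm behind it (robot.tcp_to_grasp is the distance from the TCP to the grasp point, in m); z points along the fingers, y is the line along which they close (so a half turn about z gives the same grasp; the last joint's range is limited). The gripper opens to 94 mm and grips with 3 to 60 N. Pads are 16 mm wide; open, the fingers measure 119 mm over their backs; the gripper's body (75 mm by 177 mm) begins 78 mm behind the grasp point.
Start: joints at [-1.361, 0.087, 1.371, -0, 1.684, -0.103], TCP at [0.169, -0.523, 0.206] pointing down, gripper open.
Joint ranges: [-3.1, 3.1], [-0.76, 2.03], [0.27, 2.55], [-1.08, 4.22], [0.17, 2.65], [-2.57, 2.57]. Speed limits (rad/s): [2.79, 2.79, 3.14, 3.14, 3.14, 3.14].

## Interface

Orientations are given as [roll, pitch, yaw] about the fixed x, y, z axes, in that order (R = Rz(yaw) Ry(pitch) Rx(roll)).
In Python, from bench import robot gives the robot as it stands.
- The arm moves only by the shell command python3 nudge.py 'ROWS'. ROWS is rows parted by semicolons, their numbers by spaces, 1 to 20 of them, each of 5 numbers: the finger opening in m, then dx, dy, dz in m, then a turn about the tool's z in rad; each row shifts and turns the commanded pose from where the row before left it, along the tool's axes as they then stand; what a row does not reach is not made up. A row lasts 1/12 s, in which the tool goes at most 0.0417 m and 0.125 rad, less where a joint would pass 70% of its speed; a pose out of reach is approached as far as the arm can. The fingers move at their own pace and stop on an object; the grip force is fixed at half the most. Time passes only in rows, so rows that do not move let the fingers close. It prints the time, the measured TCP pose, the force, the opening and the grip force at its end.
- robot.get_obs(): the state, without advancing time (a new reading comes with each control period).
- robot.snapshot(name): name is "side" or "top" or "wrist"; returns a dict with "color" (384x512x3 uint8, blue, green, red), "fx", "fy", "cx", "cy" (pixels), "k1" (the pictures are not rectified: a ray, as slopes to the right and down, at radius r is drawn at 1 + k1 r^2 times it, then the intrinsics apply), "extrinsics" (4x4, takes a point from world to camera coordinates). Camera axes: x right, y down, z forward; pixel columns grow to the right and rows downward; lengths in m; the calibration is good to about 2 mm. A picture is of the moment at which its call begins. There is no depth.
- robot.close_job(): hands the job in; it is judged then, once.
The state is a dict: "time": time; "joint_positions": joint angles; "qvel": joint speeds; "joint_torque": joint torques, N m; "tool_pos": TCP position; "ee_rot": TCP orientation; "wrist_force": force on the tool from outside, world axes, zero at the start; "wrist_torque": the same for the moment, N m; "width": finger opening in m; "finger_force": force on a finger pad.
Only numpy, scipy, OpenCV 4.12 (cv2) and the standard library are available. Lean on these libraries where they do the work, as an engineer would, in place of code of your own. Each camera call takes 0.05 s, during which the arm holds its last target. There are 200 camera calls.

## Working session

There is one attempt and no reset: what is moved stays moved. The work goes in short steps, Python scripts to look and compute and a shell command to move; the robot and the scene stay as the last step left them, time stands still between calls to the robot, and variables do not carry over. Pictures are saved under pics/ and viewed, at most 14 in all, crops included, and the job is handed in when it is done.

```bash
ls; mkdir -p pics
cat > h.py <<'E'
import numpy as np, cv2
from bench import robot
def snap(n,f):
    s=robot.snapshot(n); cv2.imwrite('pics/'+f+'.png',s['color']); np.save('pics/'+f+'.npy',{k:s[k] for k in s},allow_pickle=True); return s
def load(f): return np.load('pics/'+f+'.npy',allow_pickle=True).item()
def w(s,u,v,z):
    """pixel -> world at height z"""
    K=np.array([[s['fx'],0,s['cx']],[0,s['fy'],s['cy']],[0,0,1]],float)
    p=cv2.undistortPoints(np.array([[[u,v]]],float),K,np.array([s['k1'],0,0,0.]))[0,0]
    E=np.array(s['extrinsics']);R=E[:3,:3];c=-R.T@E[:3,3];d=R.T@np.array([p[0],p[1],1])
    return c+d*(z-c[2])/d[2]
def px(s,P):
    E=np.array(s['extrinsics']);K=np.array([[s['fx'],0,s['cx']],[0,s['fy'],s['cy']],[0,0,1]],float)
    return cv2.projectPoints(np.array([P],float),cv2.Rodrigues(E[:3,:3])[0],E[:3,3],K,np.array([s['k1'],0,0,0.]))[0][0,0]
E
python3 - <<'E'
from h import *
s=snap('top','top0')
cv2.imwrite('pics/top0b.png',cv2.resize(s['color'],(800,600),interpolation=cv2.INTER_CUBIC))
E=s['extrinsics'];print(-E[:3,:3].T@E[:3,3],E,s['fx'],s['k1']); o=robot.get_obs();print(o['tool_pos'],o['ee_rot'],o['width'])
E
```

```text
bench.py
nudge.py
pics
[0.32905679 0.01212154 1.36473455] [[-0.02421832 -0.99952331  0.01914765 -0.0060465 ]
 [-0.98842201  0.02107085 -0.15025964  0.53005608]
 [ 0.14978455 -0.022565   -0.98846113  1.29997296]
 [ 0.          0.          0.          1.        ]] 349.03538455900355 -0.022039535175574745
[ 0.16915018 -0.52278333  0.204343  ] [-3.13946916e+00 -2.18071077e-04  3.12825642e-01] 0.09398573102176368
```

View pics/top0b.png

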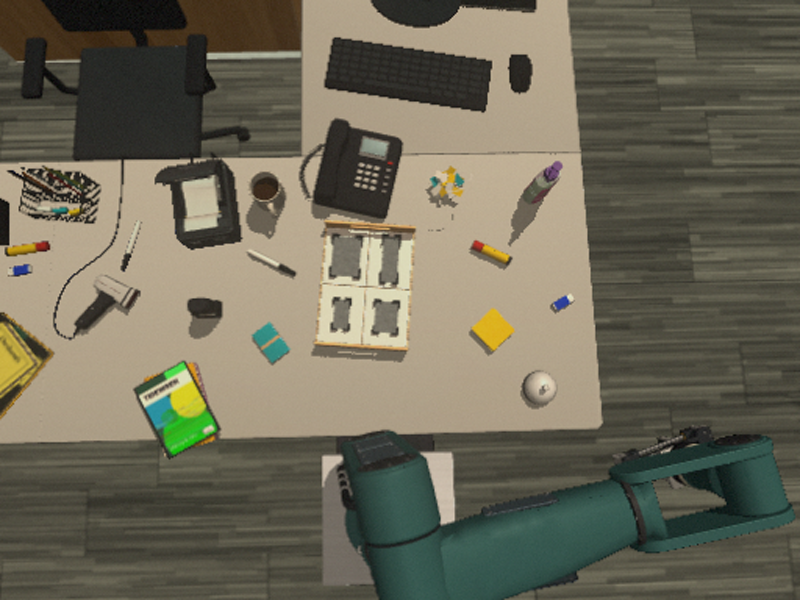

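The top view shows the caddy in the middle. The stamp (205,308), cards (270,342) and marker (272,262) are to its left. The glue (491,252), eraser (563,301) and pad (493,330) are to its right. I'll enlarge for measurement.

Run:
```python
from h import *
s=load('top0');c=s['color']
# native coords = x*0.64
a=c[135:240,195:275]; cv2.imwrite('pics/a.png',cv2.resize(a,None,fx=5.7,fy=5.7,interpolation=cv2.INTER_CUBIC))
l=c[150:240,110:200]; r=c[145:235,290:380]
cv2.imwrite('pics/b.png',cv2.resize(np.hstack([l,r]),None,fx=4.4,fy=4.4,interpolation=cv2.INTER_CUBIC))
for n,u,v,z in [('glue',491,252,.02),('eraser',563,301,.013),('pad',493,330,.02),('cards',270,342,.014),('stamp',205,308,.05),('marker',272,262,.016),('eraser2',20,270,.013),('cad',368,285,.01)]: print(n,w(s,u*.64,v*.64,z).round(3))
```

```text
glue [ 0.64  -0.277  0.02 ]
eraser [ 0.512 -0.455  0.013]
pad [ 0.442 -0.271  0.02 ]
cards [0.425 0.281 0.014]
stamp [0.508 0.431 0.05 ]
marker [0.626 0.277 0.016]
eraser2 [0.62  0.912 0.013]
cad [0.563 0.037 0.01 ]
```

View pics/a.png

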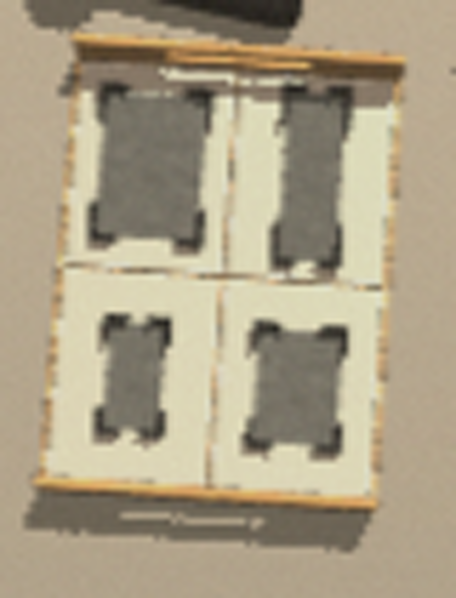

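View pics/b.png

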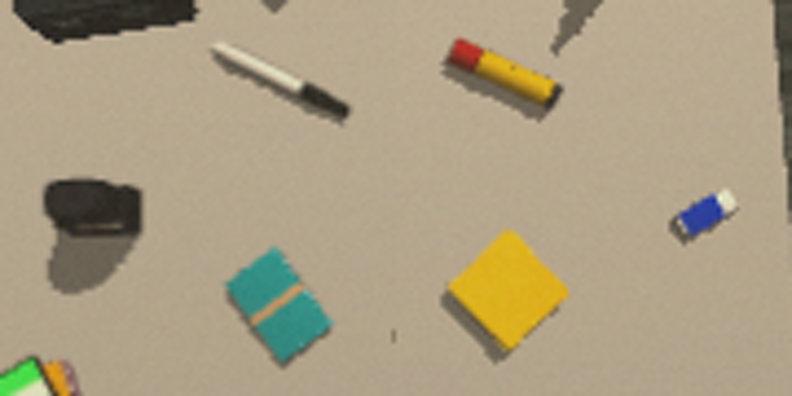

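The caddy crop shows cards upper-left, glue upper-right, eraser lower-left and stamp lower-right, with pocket centres near crop (151,168), (311,178), (133,379) and (296,389). In the second crop, the cards' corners are (226,288),(275,248),(332,325),(284,366), the glue's ends are (455,52) and (556,92), and the eraser's are (682,230) and (730,200).

```bash
cat >> h.py <<'E'
def yaw(a,b): return np.arctan2(b[1]-a[1],b[0]-a[0])
E
python3 - <<'E'
from h import *
s=load('top0')
A=lambda p,z:w(s,(p[0]+.5)/5.7-.5+195,(p[1]+.5)/5.7-.5+135,z)
P={'cards':[(97,88),(213,92),(205,250),(88,243)],'glue':[(281,90),(351,92),(341,268),(271,262)],'eraser':[(103,317),(171,320),(163,440),(94,437)],'stamp':[(250,323),(349,327),(341,455),(243,450)]}
for n,c in P.items():
    q=np.array([A(p,.016) for p in c]);print(n,q.mean(0).round(4),'len',np.linalg.norm(q[0]-q[3]).round(3),'wid',np.linalg.norm(q[0]-q[1]).round(3),'yaw',yaw((q[2]+q[3]),(q[0]+q[1])).round(3))
q=[A(p,.046) for p in [(76,40),(404,62),(375,503),(37,482)]]; print(np.array(q).round(3), yaw(q[3],q[0]),yaw(q[2],q[1]))
L=lambda p,z:w(s,(p[0]+.5)/4.4-.5+110,(p[1]+.5)/4.4-.5+150,z)
R=lambda p,z:w(s,(p[0]+.5)/4.4-.5+200,(p[1]+.5)/4.4-.5+145,z)
q=np.array([L(p,.014) for p in [(226,288),(275,248),(332,325),(284,366)]]);print('cards',q.mean(0),np.linalg.norm(q[0]-q[1]),np.linalg.norm(q[0]-q[3]),yaw(q[3],q[0]))
q=np.array([R(p,.0125) for p in [(455,52),(556,92)]]);print('glue',q.mean(0),np.linalg.norm(q[0]-q[1]),yaw(q[1],q[0]))
q=np.array([R(p,.012) for p in [(682,229),(730,200)]]);print('eraser',q.mean(0),np.linalg.norm(q[0]-q[1]),yaw(q[1],q[0]))
for z,p in [(0,(75,236)),(0,(140,236)),(.098,(45,183)),(.098,(110,180))]:print('stamp',L(p,z))
print(np.array([R(p,.02) for p in [(508,230),(569,293),(511,349),(447,286)]]))
print(np.array([L(p,.016) for p in [(212,46),(346,115)]]))
cv2.imwrite('pics/side0.png',cv2.resize(snap('side','side0')['color'],(800,600)));cv2.imwrite('pics/wr0.png',snap('wrist','wr0')['color'])
t=load('wr0');E=t['extrinsics'];print(E,t['fx'])
E
```

```text
cards [0.6371 0.0923 0.016 ] len 0.11 wid 0.081 yaw -0.065
glue [ 0.6281 -0.0185  0.016 ] len 0.122 wid 0.049 yaw -0.08
eraser [0.4907 0.1063 0.016 ] len 0.082 wid 0.047 yaw -0.081
stamp [ 0.4812 -0.0046  0.016 ] len 0.087 wid 0.068 yaw -0.081
[[ 0.721  0.141  0.046]
 [ 0.701 -0.083  0.046]
 [ 0.401 -0.055  0.046]
 [ 0.419  0.168  0.046]] -0.0912509236858681 -0.09470933550719389
cards [0.42350944 0.27969451 0.014     ] 0.05469348015428997 0.08604986544052576 0.6381786925801309
glue [ 0.64300092 -0.27948753  0.0125    ] 0.09805350876324374 1.1634264657010576
eraser [ 0.50889804 -0.45370605  0.012     ] 0.051970954534412805 2.0789771995619146
stamp [0.49122281 0.46444151 0.        ]
stamp [0.48998071 0.40667326 0.        ]
stamp [0.52439832 0.45809184 0.098     ]
stamp [0.52576889 0.40424967 0.098     ]
[[ 0.49778992 -0.27261354  0.02      ]
 [ 0.44060411 -0.32380426  0.02      ]
 [ 0.39263384 -0.26979138  0.02      ]
 [ 0.44927106 -0.21600807  0.02      ]]
[[0.65814809 0.34147142 0.016     ]
 [0.5926448  0.22133198 0.016     ]]
[[ 0.30804091 -0.95137037 -0.00228236 -0.54893704]
 [-0.91888502 -0.29814245  0.25838228 -0.02819441]
 [-0.24649772 -0.07749509 -0.96604005  0.39122612]
 [ 0.          0.          0.          1.        ]] 275.07928783135924
```

View pics/side0.png

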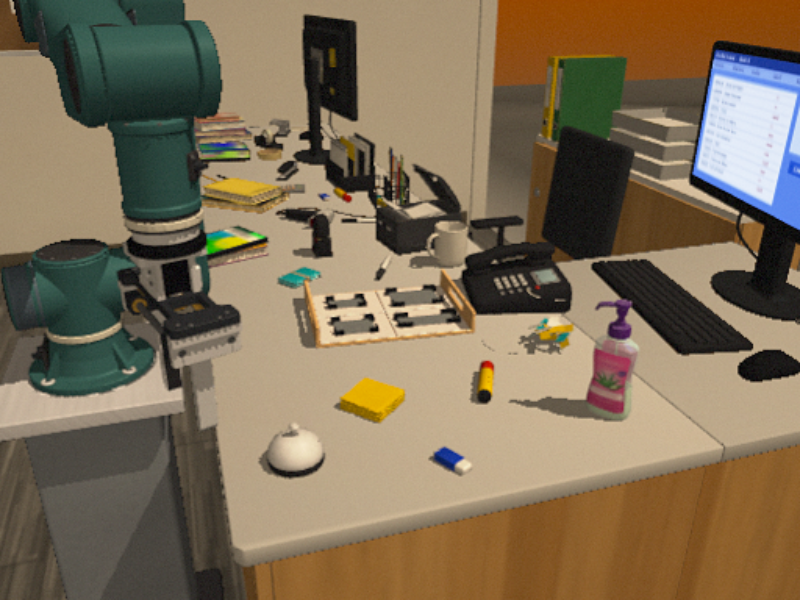

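Side view confirms the layout: bell, pad, eraser and glue are on the near side, with the phone behind the caddy. The plan is eraser, glue, cards, then the tall stamp last. First I'll turn and move over the eraser.

```bash
cat >> h.py <<'E'
def go(x,y,psi):
    o=robot.get_obs();p=o['tool_pos'];r=o['ee_rot'][2]
    th=(r-psi+np.pi)%(2*np.pi)-np.pi; d=np.array([x-p[0],y-p[1]]); c,s=np.cos(psi),np.sin(psi)
    print('turn %.3f then dx %.4f dy %.4f ; z %.4f w %.4f t %.1f'%(th,d@[c,s],d@[s,-c],p[2],o['width'],o['time']))
E
python3 nudge.py '.094 0 0 0 .125;.094 0 0 0 .125;.094 0 0 0 .125;.094 0 0 0 .125;.094 0 0 0 .125;.094 0 0 0 .125;.094 0 0 0 .125;.094 0 0 0 .125;.094 0 0 0 .125;.094 0 0 0 .125;.094 0 0 0 .125'
python3 nudge.py '.094 .0117 -.0367 0 0;.094 .0117 -.0367 0 0;.094 .0117 -.0367 0 0;.094 .0117 -.0367 0 0;.094 .0117 -.0367 0 0;.094 .0117 -.0367 0 0;.094 .0117 -.0367 0 0;.094 .0117 -.0367 0 0;.094 .0117 -.0367 0 0;.094 0 0 0 0;.094 0 0 0 0;.094 0 0 0 0'
python3 - <<'E'
from h import *
go(.509,-.454,-1.063)
s=snap('wrist','wr1');print(px(s,[.509,-.454,.012]),robot.get_obs()['ee_rot'])
E
```

```text
time: 1.07
tool_pos: [0.1692, -0.5231, 0.205]
ee_rot: [-3.141, 0.001, -1.068]
wrist_force: [0.5, -0.1, 0.3]
width: 0.0941
finger_force: 0.0
time: 2.07
tool_pos: [0.5086, -0.4544, 0.2047]
ee_rot: [3.141, 0.001, -1.062]
wrist_force: [-0.5, 0.2, 0.4]
width: 0.0941
finger_force: 0.0
turn 0.001 then dx -0.0002 dy -0.0005 ; z 0.2047 w 0.0941 t 2.1
[252.95007553 175.46836408] [ 3.14082272e+00  5.12924994e-04 -1.06305345e+00]
```

View pics/wr1.png

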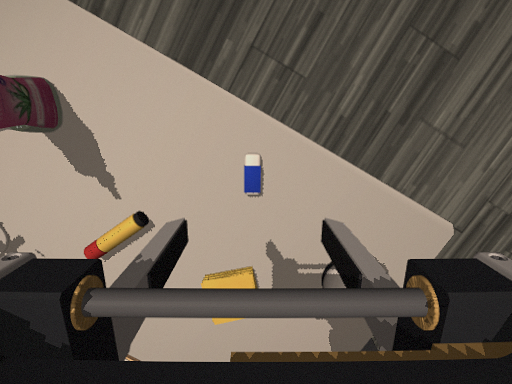

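Wrist view: eraser centred at (252,174) against the predicted (253,175), long axis aligned. I'll descend and grasp.

```bash
python3 nudge.py '.06 0 0 .04 0;.06 0 0 .04 0;.06 0 0 .04 0;.06 0 0 .03 0;.06 0 0 .03 0;.06 0 0 .02 0;.06 0 0 0 0;.06 0 0 0 0;0 0 0 0 0;0 0 0 0 0;0 0 0 0 0;0 0 0 0 0;0 0 0 0 0;0 0 0 0 0'
python3 nudge.py '0 0 0 -.02 0;0 0 0 -.04 0;0 0 0 -.04 0;0 0 0 -.04 0;0 0 0 -.01 0;0 0 0 0 0;0 0 0 0 -.125;0 0 0 0 -.125;0 0 0 0 -.125;0 0 0 0 -.125;0 0 0 0 -.125;0 0 0 0 -.125;0 0 0 0 -.125;0 0 0 0 -.1;0 0 0 0 0'
python3 - <<'E'
from h import *
go(.4907,.1063,-.088)
E
```

```text
time: 3.28
tool_pos: [0.5092, -0.4545, 0.0058]
ee_rot: [-3.141, -0.0, -1.062]
wrist_force: [0.8, 1.0, 0.0]
width: 0.0235
finger_force: 0.1
time: 4.53
tool_pos: [0.5081, -0.4534, 0.1516]
ee_rot: [-3.138, 0.004, -0.086]
wrist_force: [-0.1, -0.5, -1.0]
width: 0.0224
finger_force: 30.0
turn 0.002 then dx -0.0665 dy -0.5560 ; z 0.1516 w 0.0224 t 4.5
```

```bash
python3 nudge.py '0 -.0047 -.0397 0 0;0 -.0047 -.0397 0 0;0 -.0047 -.0397 0 0;0 -.0047 -.0397 0 0;0 -.0047 -.0397 0 0;0 -.0047 -.0397 0 0;0 -.0047 -.0397 0 0;0 -.0047 -.0397 0 0;0 -.0047 -.0397 0 0;0 -.0047 -.0397 0 0;0 -.0047 -.0397 0 0;0 -.0047 -.0397 0 0;0 -.0047 -.0397 0 0;0 -.0047 -.0397 0 0;0 0 0 0 0;0 0 0 0 0'
python3 - <<'E'
from h import *
go(.4907,.1063,-.09)
s=snap('wrist','wr2');cv2.imwrite('pics/wr2b.png',s['color'])
for p in [(.4907,.1063,.01),(.6371,.0923,.01),(.6281,-.0185,.01),(.4812,-.0046,.01)]: print(px(s,p))
E
```

```text
time: 5.87
tool_pos: [0.4905, 0.1068, 0.1535]
ee_rot: [3.141, 0.003, -0.085]
wrist_force: [0.2, -1.1, -0.1]
width: 0.0225
finger_force: 30.0
turn 0.005 then dx 0.0002 dy 0.0005 ; z 0.1535 w 0.0225 t 5.9
[254.26846004 182.56623434]
[255.77627431  48.79780911]
[359.12714627  48.99781776]
[346.44631719 182.67691399]
```

View pics/wr2.png

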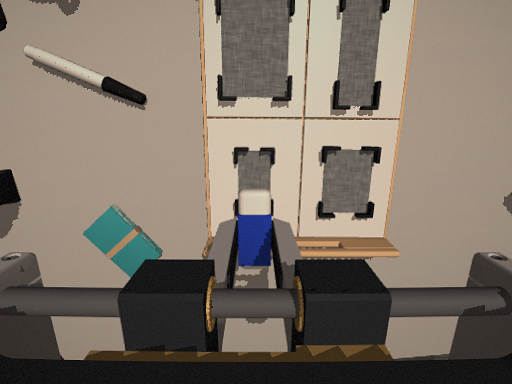

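Wrist view: the pocket centres predicted by calibration land on the felts (eraser 254,182; stamp 348,182) within about 1 mm. The eraser is held straight, so I'll lower it.

```bash
python3 nudge.py '0 0 0 .04 0;0 0 0 .04 0;0 0 0 .03 0;0 0 0 .02 0;0 0 0 0 0;0 0 0 0 0'
python3 nudge.py '0 0 0 .003 0;0 0 0 0 0'
python3 nudge.py '0 0 0 .002 0;0 0 0 0 0'
python3 nudge.py '0 0 0 .002 0;0 0 0 0 0'
```

```text
time: 6.42
tool_pos: [0.4907, 0.1033, 0.0239]
ee_rot: [3.14, 0.004, -0.09]
wrist_force: [-0.1, -0.3, -0.2]
width: 0.0223
finger_force: 30.0
time: 6.58
tool_pos: [0.4935, 0.1044, 0.0241]
ee_rot: [-3.141, -0.003, -0.089]
wrist_force: [0.0, -0.1, 0.0]
width: 0.0223
finger_force: 30.0
time: 6.75
tool_pos: [0.4928, 0.1049, 0.0216]
ee_rot: [-3.141, -0.002, -0.088]
wrist_force: [-0.2, -0.3, -1.0]
width: 0.0224
finger_force: 30.0
time: 6.92
tool_pos: [0.492, 0.105, 0.0187]
ee_rot: [3.142, -0.0, -0.087]
wrist_force: [-0.1, 0.7, -0.2]
width: 0.0224
finger_force: 30.0
```

```bash
python3 nudge.py '0 0 0 .002 0;0 0 0 0 0'
python3 nudge.py '0 0 0 .002 0;0 0 0 0 0'
python3 nudge.py '0 0 0 .002 0;0 0 0 0 0;0 0 0 0 0'
```

```text
time: 7.08
tool_pos: [0.4916, 0.105, 0.0162]
ee_rot: [3.141, 0.0, -0.087]
wrist_force: [-0.2, 0.2, 0.0]
width: 0.0222
finger_force: 30.0
time: 7.25
tool_pos: [0.4921, 0.105, 0.0147]
ee_rot: [-3.142, -0.001, -0.087]
wrist_force: [-0.6, -0.5, 1.6]
width: 0.022
finger_force: 30.0
time: 7.5
tool_pos: [0.4922, 0.105, 0.0147]
ee_rot: [3.142, -0.001, -0.087]
wrist_force: [-4.2, -0.5, 11.3]
width: 0.0224
finger_force: 30.0
```

Contact with the felt (11 N). I'll release, lift, and head for the glue.

```bash
python3 nudge.py '0 0 0 -.001 0;.04 0 0 0 0;.04 0 0 0 0;.04 0 0 0 0;.04 0 0 0 0;.04 0 0 -.02 0;.04 0 0 -.04 0;.06 0 0 -.04 0;.06 0 0 -.04 0;.06 0 0 0 0'
python3 nudge.py '.06 0 0 0 -.125;.06 0 0 0 -.125;.06 0 0 0 -.125;.06 0 0 0 -.125;.06 0 0 0 -.125;.06 0 0 0 -.125;.06 0 0 0 -.125;.06 0 0 0 -.125;.06 0 0 0 -.125;.06 0 0 0 -.125;.06 0 0 0 0;.06 0 0 0 0'
python3 - <<'E'
from h import *
go(.643,-.2795,1.163)
E
```

```text
time: 8.33
tool_pos: [0.4969, 0.1055, 0.163]
ee_rot: [-3.139, -0.017, -0.087]
wrist_force: [0.9, 0.5, 0.4]
width: 0.0567
finger_force: 0.0
time: 9.33
tool_pos: [0.4918, 0.1049, 0.153]
ee_rot: [-3.141, 0.0, 1.16]
wrist_force: [-0.6, -0.1, 0.3]
width: 0.0597
finger_force: 0.0
turn -0.003 then dx -0.2929 dy 0.2913 ; z 0.1530 w 0.0597 t 9.3
```

```bash
python3 nudge.py '.06 -.0266 .0265 0 0;.06 -.0266 .0265 0 0;.06 -.0266 .0265 0 0;.06 -.0266 .0265 0 0;.06 -.0266 .0265 0 0;.06 -.0266 .0265 0 0;.06 0 0 0 0;.06 0 0 0 0'
python3 - <<'E'
from h import *
s=load('top0');t=load('side0')
k=.64
print('base side',w(t,590*k,408*k,0),w(t,632*k,412*k,0),w(t,611*k,418*k,0))
print('base top',w(s,526*k,203*k,0),w(s,537*k,206*k,0),w(s,524*k,192*k,0))
for z in (.1,.13,.17):
  print(z,w(s,557*k,165*k,z),w(t,620*k,303*k,z))
c=s['color'][90:190,285:375];cv2.imwrite('pics/d.png',cv2.resize(c,None,fx=6,fy=6,interpolation=cv2.INTER_CUBIC))
q=snap('wrist','wr3')
print(px(q,(.643,-.2795,.012)))
go(.643,-.2795,1.163)
E
```

```text
time: 10.0
tool_pos: [0.5745, -0.1063, 0.1525]
ee_rot: [-3.14, -0.0, 1.157]
wrist_force: [-0.8, 0.0, 0.1]
width: 0.0602
finger_force: 0.0
base side [ 0.77776452 -0.38767303  0.        ] [ 0.83581319 -0.41755118  0.        ] [ 0.79408295 -0.42236191  0.        ]
base top [ 0.77418228 -0.38019373  0.        ] [ 0.76556843 -0.40868795  0.        ] [ 0.80427108 -0.37681754  0.        ]
0.1 [ 0.83743141 -0.43452196  0.1       ] [ 0.9197803  -0.23501534  0.1       ]
0.13 [ 0.82537256 -0.4239274   0.13      ] [ 0.87823524 -0.2901295   0.13      ]
0.17 [ 0.8092941  -0.40980132  0.17      ] [ 0.82284184 -0.36361506  0.17      ]
[354.8436367  280.60860492]
turn -0.003 then dx -0.1331 dy 0.1323 ; z 0.1528 w 0.0601 t 10.1
```

View pics/d.png

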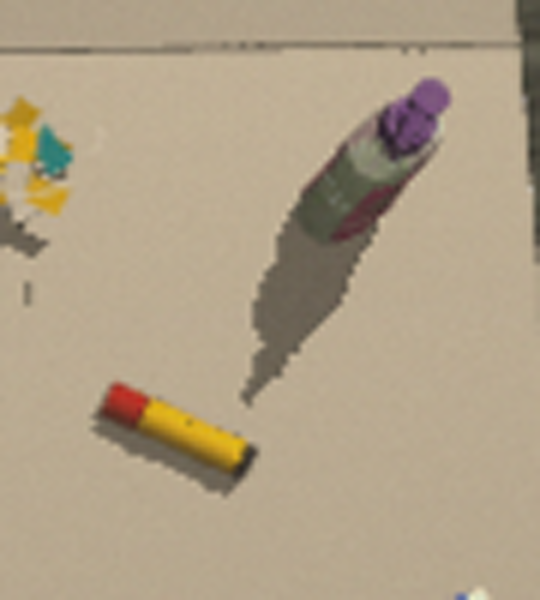

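View pics/wr3.png

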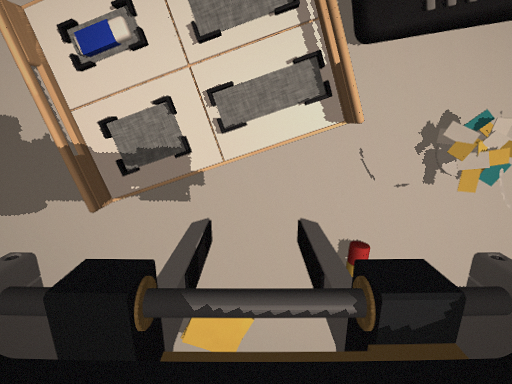

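Wrist view: the eraser sits in its pocket between the rails. In the top crop the bottle's base is about 16 cm from the glue, so the gripper clears it. I'll take the glue.

```bash
python3 nudge.py '.06 -.0266 .0265 0 0;.06 -.0266 .0265 0 0;.06 -.0266 .0265 0 0;.06 -.0266 .0265 0 0;.06 -.0266 .0265 0 0;.06 0 0 0 0;.06 0 0 0 0'
python3 - <<'E'
from h import *
q=snap('wrist','wr4');go(.643,-.2795,1.163)
print(px(q,(.643,-.2795,.012)),px(q,(.643+.052*.397,-.2795+.052*.918,.012)),px(q,(.643-.052*.397,-.2795-.052*.918,.012)))
E
```

```text
time: 10.63
tool_pos: [0.6433, -0.279, 0.1519]
ee_rot: [-3.139, -0.001, 1.161]
wrist_force: [-0.2, 0.2, -0.6]
width: 0.0599
finger_force: 0.0
turn -0.000 then dx -0.0017 dy 0.0004 ; z 0.1528 w 0.0598 t 10.7
[255.10966414 184.71802463] [255.10105434 140.47650226] [255.11651994 225.52089196]
```

View pics/wr4.png

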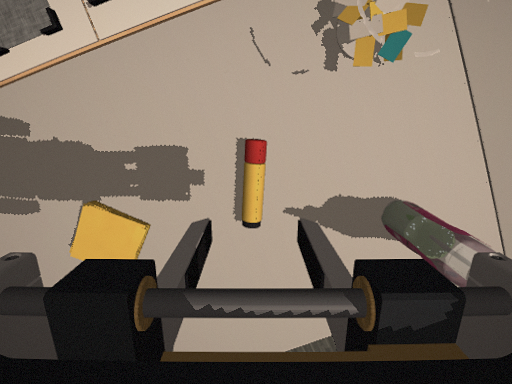

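Glue stick spans (256,139)–(252,226), as predicted (255,140)–(255,225). I'll grasp it.

```bash
python3 nudge.py '.06 0 0 .04 0;.06 0 0 .04 0;.06 0 0 .03 0;.06 0 0 .02 0;.06 0 0 .018 0;.06 0 0 0 0;.06 0 0 0 0;0 0 0 0 0;0 0 0 0 0;0 0 0 0 0;0 0 0 0 0;0 0 0 0 0;0 0 0 0 0;0 0 0 0 0'
python3 nudge.py '0 0 0 -.02 0;0 0 0 -.04 0;0 0 0 -.04 0;0 0 0 -.04 0;0 0 0 0 0;0 0 0 0 0;0 0 0 0 .125;0 0 0 0 .125;0 0 0 0 .125;0 0 0 0 .125;0 0 0 0 .125;0 0 0 0 .125;0 0 0 0 .125;0 0 0 0 .125;0 0 0 0 .125;0 0 0 0 .125;0 0 0 0 0;0 0 0 0 0'
python3 - <<'E'
from h import *
go(.6281,-.0185,-.09)
E
```

```text
time: 11.85
tool_pos: [0.6434, -0.2795, 0.006]
ee_rot: [3.141, 0.0, 1.163]
wrist_force: [-0.8, -0.3, 1.1]
width: 0.0245
finger_force: 29.7
time: 13.35
tool_pos: [0.6424, -0.2789, 0.1428]
ee_rot: [-3.14, 0.004, -0.084]
wrist_force: [-0.6, -0.2, 0.7]
width: 0.0245
finger_force: 29.7
turn 0.006 then dx -0.0377 dy -0.2580 ; z 0.1428 w 0.0245 t 13.3
```

```bash
python3 nudge.py '0 -.0054 -.0369 0 .006;0 -.0054 -.0369 0 0;0 -.0054 -.0369 0 0;0 -.0054 -.0369 0 0;0 -.0054 -.0369 0 0;0 -.0054 -.0369 0 0;0 -.0054 -.0369 0 0;0 0 0 0 0;0 0 0 0 0;0 0 0 0 0'
python3 -c "
from h import *
go(.6281,-.0185,-.09)"
python3 nudge.py '0 0 0 .03 0;0 0 0 .03 0;0 0 0 .03 0;0 0 0 .02 0;0 0 0 .01 0;0 0 0 0 0;0 0 0 0 0;0 0 0 0 0'
python3 nudge.py '0 0 0 .003 0;0 0 0 0 0;0 0 0 0 0'
```

```text
time: 14.18
tool_pos: [0.6292, -0.0189, 0.1447]
ee_rot: [3.141, 0.001, -0.091]
wrist_force: [-0.7, -0.0, -0.1]
width: 0.0241
finger_force: 29.7
turn -0.001 then dx -0.0012 dy -0.0002 ; z 0.1447 w 0.0241 t 14.2
time: 14.85
tool_pos: [0.6311, -0.0195, 0.0275]
ee_rot: [3.141, -0.004, -0.094]
wrist_force: [-0.3, -0.1, -0.3]
width: 0.0244
finger_force: 29.7
time: 15.1
tool_pos: [0.6301, -0.0187, 0.0236]
ee_rot: [3.141, -0.002, -0.093]
wrist_force: [-0.6, -0.4, -0.1]
width: 0.0245
finger_force: 29.7
```

```bash
python3 nudge.py '0 0 0 .003 0;0 0 0 .002 0;0 0 0 0 0;0 0 0 0 0'
python3 nudge.py '0 0 0 .002 0;0 0 0 0 0;0 0 0 0 0'
python3 nudge.py '0 0 0 .002 0;0 0 0 0 0;0 0 0 0 0'
```

```text
time: 15.43
tool_pos: [0.6292, -0.0185, 0.0171]
ee_rot: [3.142, 0.001, -0.093]
wrist_force: [-1.1, 0.6, -0.9]
width: 0.0243
finger_force: 29.7
time: 15.68
tool_pos: [0.6294, -0.0186, 0.0152]
ee_rot: [3.142, 0.0, -0.093]
wrist_force: [-0.0, 0.7, -0.5]
width: 0.0242
finger_force: 29.7
time: 15.93
tool_pos: [0.6298, -0.0187, 0.0149]
ee_rot: [3.141, -0.001, -0.093]
wrist_force: [-3.0, 0.2, 5.5]
width: 0.0244
finger_force: 29.7
```

Contact again. I'll release and lift, then turn for the cards.

```bash
python3 nudge.py '0 0 0 -.0005 0;.045 0 0 0 0;.045 0 0 0 0;.045 0 0 0 0;.045 0 0 0 0;.045 0 0 -.02 0;.045 0 0 -.04 0;.094 0 0 -.04 0;.094 0 0 -.04 0;.094 0 0 0 0;.094 0 0 0 -.122;.094 0 0 0 -.122;.094 0 0 0 -.122;.094 0 0 0 -.122;.094 0 0 0 -.122;.094 0 0 0 -.122;.094 0 0 0 0;.094 0 0 0 0'
python3 -c "
from h import *
go(.4235,.2797,.638)"
```

```text
time: 17.43
tool_pos: [0.6295, -0.0186, 0.1535]
ee_rot: [-3.141, 0.0, 0.636]
wrist_force: [0.4, -0.3, 0.2]
width: 0.094
finger_force: 0.0
turn -0.002 then dx 0.0122 dy -0.3623 ; z 0.1535 w 0.0940 t 17.4
```

```bash
python3 nudge.py '.094 .0012 -.0362 0 0;.094 .0012 -.0362 0 0;.094 .0012 -.0362 0 0;.094 .0012 -.0362 0 0;.094 .0012 -.0362 0 0;.094 .0012 -.0362 0 0;.094 .0012 -.0362 0 0;.094 .0012 -.0362 0 0;.094 .0012 -.0362 0 0;.094 .0012 -.0362 0 0;.094 0 0 0 0;.094 0 0 0 0;.094 0 0 0 0'
python3 - <<'E'
from h import *
q=snap('wrist','wr5');go(.4235,.2797,.638)
c,s=np.cos(.638),np.sin(.638)
for a,b in [(1,1),(1,-1),(-1,1),(-1,-1)]: print(px(q,(.4235+a*.0435*c+b*.028*s,.2797+a*.0435*s-b*.028*c,.014)))
E
```

```text
time: 18.52
tool_pos: [0.4236, 0.2789, 0.1539]
ee_rot: [3.141, -0.0, 0.638]
wrist_force: [-0.1, -0.1, 0.4]
width: 0.0939
finger_force: 0.0
turn -0.001 then dx 0.0004 dy -0.0012 ; z 0.1539 w 0.0942 t 18.6
[278.23329321 146.67981862]
[229.59237043 146.67882465]
[276.64533909 217.92473355]
[231.20613108 217.93043975]
```

View pics/wr5.png

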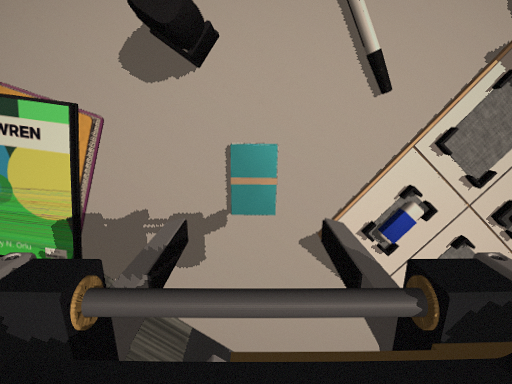

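Cards lie at (230–278, 143–215), about 3 mm further forward than predicted. I'll shift and grasp.

```bash
python3 nudge.py '.08 .003 -.001 .04 0;.08 0 0 .04 0;.08 0 0 .03 0;.08 0 0 .02 0;.08 0 0 .019 0;.08 0 0 0 0;.08 0 0 0 0;0 0 0 0 0;0 0 0 0 0;0 0 0 0 0;0 0 0 0 0;0 0 0 0 0'
python3 nudge.py '0 0 0 -.02 0;0 0 0 -.04 0;0 0 0 -.04 0;0 0 0 -.04 0;0 0 0 0 0;0 0 0 0 0;0 0 0 0 .122;0 0 0 0 .122;0 0 0 0 .122;0 0 0 0 .122;0 0 0 0 .122;0 0 0 0 .122;0 0 0 0 0;0 0 0 0 0;0 0 0 0 0'
python3 -c "
from h import *
go(.6371,.0923,-.09)"
```

```text
time: 19.57
tool_pos: [0.4256, 0.2817, 0.0055]
ee_rot: [3.141, -0.001, 0.639]
wrist_force: [0.0, -0.7, 1.5]
width: 0.0552
finger_force: 30.0
time: 20.82
tool_pos: [0.4245, 0.2815, 0.1436]
ee_rot: [3.14, 0.002, -0.091]
wrist_force: [-0.1, 0.6, -0.5]
width: 0.0552
finger_force: 30.0
turn -0.001 then dx 0.2288 dy 0.1693 ; z 0.1436 w 0.0552 t 20.8
```

```bash
python3 nudge.py '0 .0286 .0212 0 0;0 .0286 .0212 0 0;0 .0286 .0212 0 0;0 .0286 .0212 0 0;0 .0286 .0212 0 0;0 .0286 .0212 0 0;0 .0286 .0212 0 0;0 .0286 .0212 0 0;0 0 0 0 0;0 0 0 0 0;0 0 0 0 0'
python3 -c "
from h import *
go(.6371,.0923,-.09)"
python3 nudge.py '0 0 0 .03 0;0 0 0 .03 0;0 0 0 .03 0;0 0 0 .02 0;0 0 0 .01 0;0 0 0 0 0;0 0 0 .003 0;0 0 0 .002 0;0 0 0 0 0;0 0 0 0 0'
python3 nudge.py '0 0 0 .002 0;0 0 0 0 0;0 0 0 0 0'
```

```text
time: 21.73
tool_pos: [0.6366, 0.0918, 0.1441]
ee_rot: [-3.141, 0.002, -0.092]
wrist_force: [0.3, -0.3, -0.8]
width: 0.0555
finger_force: 30.0
turn -0.002 then dx 0.0004 dy -0.0005 ; z 0.1441 w 0.0555 t 21.7
time: 22.57
tool_pos: [0.6382, 0.0918, 0.0218]
ee_rot: [-3.141, -0.003, -0.093]
wrist_force: [-0.4, -0.1, -0.9]
width: 0.0552
finger_force: 30.0
time: 22.82
tool_pos: [0.6373, 0.0915, 0.0182]
ee_rot: [3.142, -0.0, -0.093]
wrist_force: [0.2, -0.9, -0.7]
width: 0.0552
finger_force: 30.0
```

```bash
python3 nudge.py '0 0 0 .002 0;0 0 0 0 0;0 0 0 0 0'
python3 nudge.py '0 0 0 .002 0;0 0 0 0 0;0 0 0 0 0'
```

```text
time: 23.07
tool_pos: [0.637, 0.0915, 0.0157]
ee_rot: [3.141, 0.001, -0.093]
wrist_force: [-0.2, -0.2, -1.0]
width: 0.0555
finger_force: 30.0
time: 23.32
tool_pos: [0.6375, 0.0916, 0.0146]
ee_rot: [3.142, -0.001, -0.093]
wrist_force: [-0.7, -0.3, 2.0]
width: 0.0553
finger_force: 30.0
```

Contact. Release, lift high, turn for the stamp.

```bash
python3 nudge.py '0 0 0 -.0005 0;.08 0 0 0 0;.08 0 0 0 0;.08 0 0 0 0;.08 0 0 0 0;.08 0 0 -.02 0;.08 0 0 -.04 0;.094 0 0 -.04 0;.094 0 0 -.04 0;.094 0 0 -.04 0;.094 0 0 -.03 0;.094 0 0 0 0'
python3 nudge.py '.094 0 0 0 -.125;.094 0 0 0 -.125;.094 0 0 0 -.125;.094 0 0 0 -.125;.094 0 0 0 -.125;.094 0 0 0 -.125;.094 0 0 0 -.125;.094 0 0 0 -.125;.094 0 0 0 -.125;.094 0 0 0 -.125;.094 0 0 0 -.125;.094 0 0 0 -.125;.094 0 0 0 -.125;.094 0 0 0 0;.094 0 0 0 0'
python3 -c "
from h import *
go(.511,.435,1.533)"
```

```text
time: 24.32
tool_pos: [0.6404, 0.0918, 0.2346]
ee_rot: [-3.139, -0.016, -0.093]
wrist_force: [0.2, -0.0, 1.5]
width: 0.0938
finger_force: 0.0
time: 25.57
tool_pos: [0.6369, 0.0916, 0.2235]
ee_rot: [-3.14, 0.0, 1.529]
wrist_force: [-0.4, 0.3, 0.6]
width: 0.0939
finger_force: 0.0
turn -0.004 then dx 0.3384 dy -0.1388 ; z 0.2235 w 0.0939 t 25.6
```

```bash
python3 nudge.py '.094 .0338 -.0139 0 0;.094 .0338 -.0139 0 0;.094 .0338 -.0139 0 0;.094 .0338 -.0139 0 0;.094 .0338 -.0139 0 0;.094 .0338 -.0139 0 0;.094 .0338 -.0139 0 0;.094 .0338 -.0139 0 0;.094 .0338 -.0139 0 0;.094 .0338 -.0139 0 0;.094 0 0 0 0;.094 0 0 0 0;.094 0 0 0 0'
python3 - <<'E'
from h import *
q=snap('wrist','wr6');go(.511,.435,1.533)
cv2.imwrite('pics/wr6b.png',cv2.resize(q['color'][60:290,130:400],None,fx=2.5,fy=2.5,interpolation=cv2.INTER_CUBIC))
c,s=np.cos(1.533),np.sin(1.533)
for z in (0,.098):
 for a,b in [(1,1),(1,-1),(-1,1),(-1,-1)]: print(z,(px(q,(.511+a*.031*c+b*.021*s,.435+a*.031*s-b*.021*c,z))-[130,60])*2.5)
E
```

```text
time: 26.65
tool_pos: [0.5115, 0.4345, 0.2239]
ee_rot: [-3.141, 0.001, 1.53]
wrist_force: [0.6, 0.2, 0.1]
width: 0.094
finger_force: 0.0
turn -0.003 then dx 0.0011 dy -0.0009 ; z 0.2242 w 0.0942 t 26.7
0 [347.38780607 225.16986937]
0 [275.38020673 225.32592974]
0 [346.21134304 328.01329567]
0 [276.93778702 328.15621042]
0.098 [358.75042394 249.00018567]
0.098 [264.46605056 249.20209761]
0.098 [356.64415737 380.90027437]
0.098 [267.04196088 381.08038406]
```

View pics/wr6b.png

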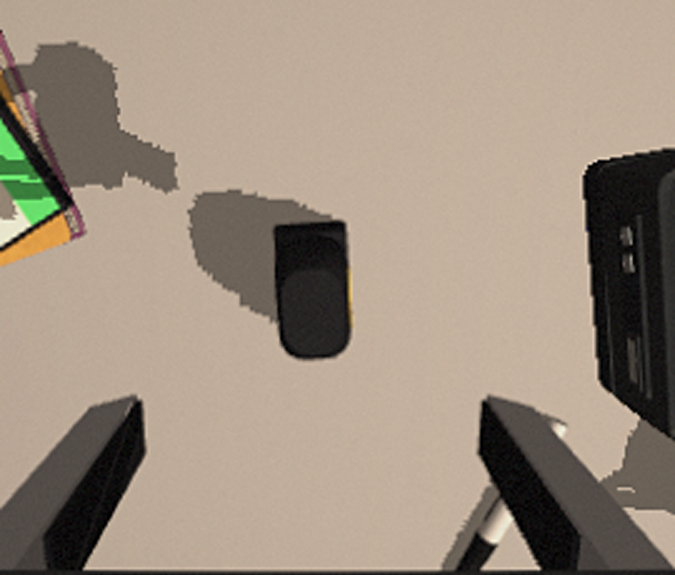

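Stamp base's far edge is at crop (275,227)–(345,221), matching the predicted (275–347,225) with about 0.06 rad of rotation. I'll turn that much and descend, keeping the gripper body above the 98 mm top.

```bash
python3 nudge.py '.094 0 0 0 -.06;.094 0 0 .04 0;.094 0 0 .04 0;.094 0 0 .04 0;.094 0 0 .04 0;.094 0 0 .02 0;.094 0 0 .01 0;.094 0 0 .01 0;.094 0 0 .008 0;.094 0 0 0 0;.094 0 0 0 0'
python3 nudge.py '0 0 0 0 0;0 0 0 0 0;0 0 0 0 0;0 0 0 0 0;0 0 0 0 0;0 0 0 0 0;0 0 0 0 0'
```

```text
time: 27.62
tool_pos: [0.5125, 0.4351, 0.018]
ee_rot: [3.139, -0.001, 1.591]
wrist_force: [-0.1, -1.0, -0.8]
width: 0.0937
finger_force: 0.0
time: 28.2
tool_pos: [0.5114, 0.4348, 0.0164]
ee_rot: [3.142, 0.0, 1.592]
wrist_force: [-0.2, -0.4, -0.0]
width: 0.051
finger_force: 0.0
```

```bash
python3 nudge.py '0 0 0 0 0;0 0 0 0 0;0 0 0 0 0;0 0 0 0 0;0 0 0 0 0'
```

```text
time: 28.62
tool_pos: [0.5116, 0.4347, 0.0164]
ee_rot: [3.141, 0.0, 1.592]
wrist_force: [0.6, 0.7, -0.6]
width: 0.0354
finger_force: 30.0
```

Gripped at 35 mm (narrower part) with 30 N. Lift and turn.

```bash
python3 nudge.py '0 0 0 -.01 0;0 0 0 -.02 0;0 0 0 -.04 0;0 0 0 -.04 0;0 0 0 -.03 0;0 0 0 0 0;0 0 0 0 0'
python3 nudge.py '0 0 0 0 .1;0 0 0 0 .1;0 0 0 0 .125;0 0 0 0 .125;0 0 0 0 .125;0 0 0 0 .125;0 0 0 0 .125;0 0 0 0 .125;0 0 0 0 .125;0 0 0 0 .125;0 0 0 0 .125;0 0 0 0 .125;0 0 0 0 .125;0 0 0 0 .107;0 0 0 0 0;0 0 0 0 0'
python3 -c "
from h import *
go(.4812,-.0046,-.09)"
```

```text
time: 29.2
tool_pos: [0.5125, 0.4356, 0.1602]
ee_rot: [3.136, -0.003, 1.592]
wrist_force: [-0.4, 0.3, -3.7]
width: 0.0352
finger_force: 30.0
time: 30.53
tool_pos: [0.5104, 0.4341, 0.1536]
ee_rot: [3.138, 0.004, -0.087]
wrist_force: [-0.8, -0.9, -1.3]
width: 0.0352
finger_force: 30.0
turn 0.003 then dx 0.0104 dy 0.4395 ; z 0.1536 w 0.0352 t 30.5
```

```bash
python3 nudge.py '0 .0008 .02 0 .003;0 .0008 .0338 0 0;0 .0008 .0338 0 0;0 .0008 .0338 0 0;0 .0008 .0338 0 0;0 .0008 .0338 0 0;0 .0008 .0338 0 0;0 .0008 .0338 0 0;0 .0008 .0338 0 0;0 .0008 .0338 0 0;0 .0008 .0338 0 0;0 .0008 .0338 0 0;0 .0008 .0338 0 0;0 0 .0138 0 0;0 0 0 0 0;0 0 0 0 0'
python3 - <<'E'
from h import *
go(.4812,-.0046,-.09)
q=snap('wrist','wr7')
q=snap('wrist','wr7');b=snap('top','top7')
c=b['color'][135:240,195:275]
A=cv2.resize(q['color'],(512,384)); B=cv2.resize(c,(288,378),interpolation=cv2.INTER_CUBIC)
C=np.zeros((384,800,3),np.uint8);C[:,:512]=A;C[:378,512:]=B;cv2.imwrite('pics/m7.png',C)
E
```

```text
time: 31.87
tool_pos: [0.4804, -0.004, 0.1558]
ee_rot: [-3.141, 0.001, -0.093]
wrist_force: [0.2, -0.6, -2.9]
width: 0.0352
finger_force: 30.0
turn -0.003 then dx 0.0008 dy 0.0005 ; z 0.1558 w 0.0352 t 31.9
```

View pics/m7.png

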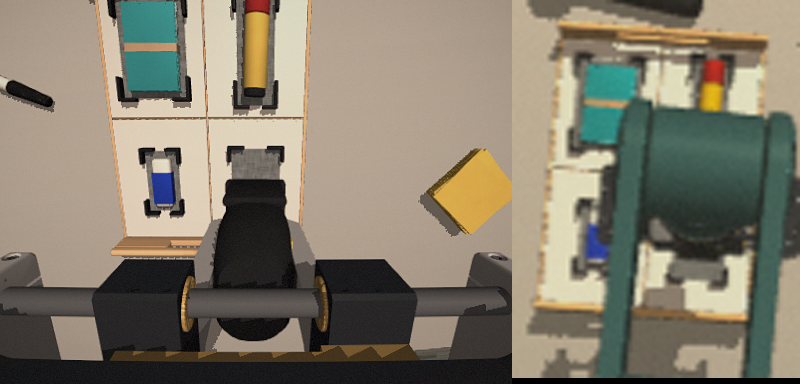

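Cards, glue and eraser all sit between their rails, and the stamp is held straight over its pocket. Lowering.

```bash
python3 nudge.py '0 0 0 .03 0;0 0 0 .03 0;0 0 0 .03 0;0 0 0 .02 0;0 0 0 .01 0;0 0 0 0 0;0 0 0 0 0;0 0 0 0 0'
python3 nudge.py '0 0 0 .003 0;0 0 0 .002 0;0 0 0 0 0;0 0 0 0 0'
python3 nudge.py '0 0 0 .002 0;0 0 0 0 0;0 0 0 0 0'
```

```text
time: 32.68
tool_pos: [0.4825, -0.0035, 0.0383]
ee_rot: [3.141, -0.003, -0.092]
wrist_force: [0.7, 0.2, -1.4]
width: 0.035
finger_force: 30.0
time: 33.02
tool_pos: [0.4812, -0.0038, 0.0318]
ee_rot: [3.141, -0.001, -0.093]
wrist_force: [-0.1, -0.4, -2.3]
width: 0.0355
finger_force: 30.0
time: 33.27
tool_pos: [0.4808, -0.0037, 0.0293]
ee_rot: [3.141, 0.0, -0.093]
wrist_force: [-0.4, 0.3, -1.7]
width: 0.0351
finger_force: 30.0
```

```bash
python3 nudge.py '0 0 0 .002 0;0 0 0 0 0;0 0 0 0 0'
python3 nudge.py '0 0 0 .002 0;0 0 0 0 0;0 0 0 0 0'
```

```text
time: 33.52
tool_pos: [0.4808, -0.0037, 0.0273]
ee_rot: [3.142, 0.0, -0.093]
wrist_force: [0.4, 1.1, -1.0]
width: 0.0353
finger_force: 30.0
time: 33.77
tool_pos: [0.4809, -0.0037, 0.0254]
ee_rot: [3.142, 0.0, -0.093]
wrist_force: [0.9, 0.7, -1.0]
width: 0.035
finger_force: 30.0
```

```bash
python3 nudge.py '0 0 0 .001 0;0 0 0 0 0;0 0 0 0 0'
```

```text
time: 34.02
tool_pos: [0.4811, -0.0038, 0.0253]
ee_rot: [3.141, -0.0, -0.093]
wrist_force: [-2.2, 0.3, 5.1]
width: 0.0351
finger_force: 30.0
```

Contact. Release, lift straight up, back away for a final look.

```bash
python3 nudge.py '.07 0 0 0 0;.07 0 0 0 0;.07 0 0 0 0;.07 0 0 0 0;.07 0 0 0 0;.07 0 0 -.01 0;.07 0 0 -.03 0;.07 0 0 -.04 0;.07 0 0 -.04 0;.07 0 0 -.04 0;.07 0 0 -.03 0;.07 0 0 0 0'
python3 nudge.py '.07 -.01 .04 0 0;.07 -.01 .04 0 0;.07 -.01 .04 0 0;.07 -.01 .04 0 0;.07 -.01 .04 0 0;.07 -.01 .04 0 0;.07 -.01 .04 0 0;.07 -.01 .04 0 0;.07 0 0 0 0;.07 0 0 0 0'
python3 - <<'E'
from h import *
b=snap('top','top8');s=snap('side','side8')
C=np.zeros((600,800,3),np.uint8)
C[:,:457]=cv2.resize(b['color'][135:240,195:275],(457,600),interpolation=cv2.INTER_CUBIC)
C[:300,457:]=cv2.resize(s['color'][150:240,180:283],(343,300),interpolation=cv2.INTER_CUBIC)
C[300:,457:]=cv2.resize(b['color'][100:280,110:316],(343,300),interpolation=cv2.INTER_AREA)
cv2.imwrite('pics/f.png',C)
E
```

```text
time: 35.02
tool_pos: [0.4846, -0.0041, 0.2238]
ee_rot: [3.141, -0.016, -0.093]
wrist_force: [1.1, 0.1, 0.9]
width: 0.07
finger_force: 0.0
time: 35.85
tool_pos: [0.3703, -0.3163, 0.2138]
ee_rot: [-3.14, 0.001, -0.098]
wrist_force: [-0.2, 0.5, 0.6]
width: 0.0701
finger_force: 0.0
```

View pics/f.png

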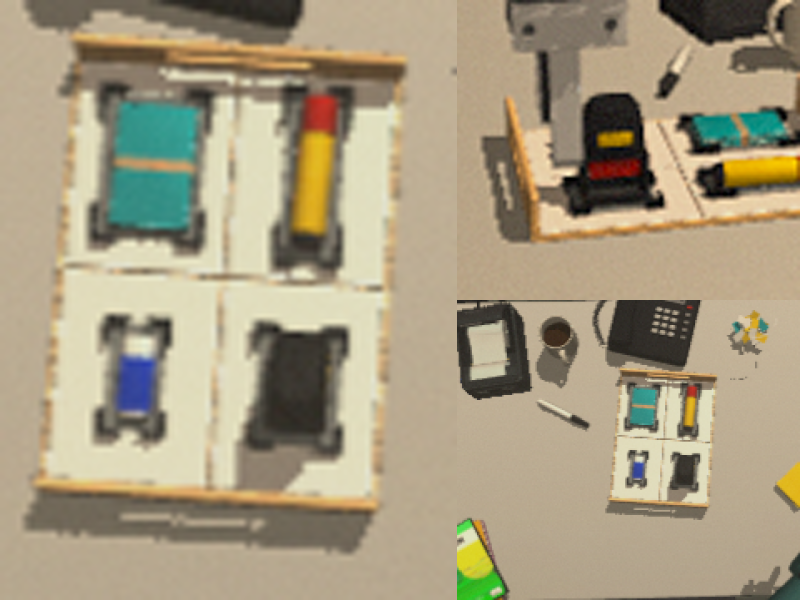

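Final view: all four items sit centred between the rails in their own pockets (eraser about 3 mm off centre, the rest less). The stamp is upright, and the marker and pad are undisturbed. Handing in.

```bash
python3 -c "
from bench import robot
print(robot.close_job())"
```

```text
the job is handed in; nothing more can be done
None
```

The caddy is packed and the job is handed in at about 36 s of the 112 s allowed. In the last pictures the eraser, glue stick, card stack and upright date stamp each sit in their own pocket, and the marker and note pad were not touched. The hand-in call returned no verdict.

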